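# Put the large dreidel away through the box's sprung flap

## Task

The holiday is over: put the larger of the two dreidels away in the wooden box. Push it with the gripper down through the sprung flap in the top of the box, so that it drops inside and the flap closes behind it, and leave the smaller dreidel where it lies.

Things in the scene. Friction and masses are not known exactly. Their poses are not given: they have to be found in the camera images.
- large_dreidel: Larger blue plastic dreidel (spinning top), about 50 g, lying on a flat side on the marble. A 42 mm cube with a round stem (10 mm thick, 22 mm long) on one end and a blunt tapered tip (16 mm long) on the other: 80 mm overall. Origin at the centre of the cube, 21 mm above the marble. x runs level along the spin axis towards the stem; z is up at the start.
- small_dreidel: The smaller blue plastic dreidel, same shape: a 26 mm cube, 50 mm overall, lying on its side. Origin at the centre of the cube, 13 mm above the marble; x towards its stem. It lies 120 mm or more from the larger one (centre to centre) and may lie on either side of it.
- wooden_box: Fixed wooden box with a brass latch on its -x face: 200 mm along x, 200 along y, 170 tall, walls and top 8 mm. Origin: centre of the underside, z up. In its top is an opening, x -80 to +40 mm, y -70 to +70 mm (centre x -20, y 0), filled by a flat steel flap 3 mm below the top face. Under the top it is hollow over its full length and width, so there is room past the opening on the +x side.
- flap (a joint): Angle of the flap, hinged along the opening's edge at x = -80 mm (box frame): 0 closed and level, grows as the other edge swings down, stop at 1.4 rad. A light spring shuts it (0.035 N m starts it, 0.08 N m at 1.1 rad) and holds the dreidel's weight; it leans on fingers or dreidel in the opening. Let go with its top 10 mm or more below the box's top, the dreidel slides off; much higher it may jam.
Things that resemble listed ones, but are neither listed nor needed, are in the scene too. Leave any black or green look-alike of the large_dreidel alone.

How it is judged:
By the outcome, as a careful person would: the job done as asked, in the order asked, and still so for the second after the job is handed in, with the robot touching nothing.
It also fails if it takes over 40 s, if anything falls off the work surface, if the arm or the gripper's body presses on something with over 40 N, if the wrist force passes 120 N, or if a joint passes its speed limit or range.

## Robot

A 6-joint arm with a two-finger parallel gripper is mounted at the origin on the work surface. World frame = base frame: x ahead of the robot, y to its left, z up, the work surface at z = 0. Lengths are in m, angles in rad, forces in N, time in s.
With the tool pointing down it reaches from about 0.325 to 0.75 m from the base axis. Payload 7.6 kg.
Tool frame: the origin (TCP) lies between the finger pads; the fingertips stand nose_length ahead of it and the grasp point (between the pads) is the TCP (nose_length is the distance from the TCP to the fingertips, in m); z points along the fingers, y is the line along which they close (so a half turn about z gives the same grasp; the last joint's range is limited). The gripper opens to 85 mm and grips with 20 to 120 N. Pads are 22 mm wide; open, the fingers measure 114 mm over their backs; the gripper's body (76 mm by 85 mm) begins 54 mm behind the grasp point. The pads swing forward as they close: fully open they stand 13 mm farther back than shut.
Start: joints at [1.046, 0.052, 1.401, -0, 1.689, -0.07], TCP at [0.231, 0.472, 0.25] pointing down, gripper open.
Joint ranges: [-2.9, 2.9], [-0.91, 2.17], [0.12, 2.37], [-1.06, 4.2], [0.26, 2.73], [-2.93, 2.93]. Speed limits (rad/s): [2.57, 2.57, 3.01, 3.14, 3.14, 3.14].

## Interface

Orientations are given as a unit quaternion [x, y, z, w].
In Python, from workcell import * gives the robot as it stands.
- The arm moves only by the tool carry_out, never from a script. Its argument "targets" is text: rows parted by semicolons, each of 7 numbers parted by spaces: the turn, a rotation vector about the tool's x, y, z in rad, then the shift along the tool's x, y, z in m, then the finger opening in m, from 0 to 0.0854. In form: wx wy wz x y z gripper; .... A call has 1 to 20 rows; each row is the pose to reach, as a shift and turn from the pose commanded when the call began, along the tool's axes at that moment; what a row does not reach only later rows make up. A row lasts 1/8 s, in which the tool goes at most 62.5 mm and 10.7 degrees, less where a joint would pass 70% of its speed; a pose out of reach is approached as far as the arm can. A call with a gripper value outside its range is refused whole. The fingers move at their own pace and stop on an object; the grip force is fixed at half the most. Time passes only in rows, so rows that repeat a pose let the fingers close. It gives the time, the measured TCP pose, the force, the opening and the grip force at its end, in the units of the state.
- observe(): the state, without advancing time (a new reading comes with each control period).
- camera(name): name is "scene" or "top" or "wrist"; returns a dict with "color" (480x640x3 uint8, red, green, blue), "range_z" (480x640 float32, m along the optical axis (not along the pixel's ray), 0 where there is no reading), "mtx" (3x3 intrinsics, pixels), "dist_coeffs" ([k1, k2, p1, p2, k3] as OpenCV has them; the pictures are not rectified), "eye" and "attitude" of the camera in the world. Camera axes: x right, y up, looking along -z (the intrinsics and any distortion apply to the point x, -y, -z); pixel columns grow to the right and rows downward; lengths in m; the calibration is good to about 2 mm. A picture is of the moment at which its call begins.
- finish_job(): hands the job in; it is judged then, once.
The state is a dict: "time": time; "q": joint angles; "joint_vel": joint speeds; "effort": joint torques, N m; "tool_pos": TCP position; "ee_rot": TCP orientation; "contact_force": force on the tool from outside, world axes, zero at the start; "ft_torque": the same for the moment, N m; "grip_width": opening from 0.0 (shut) to 1.0 (fully open); "gripper_force": force on a finger pad.
Only numpy, scipy, OpenCV 4.12 (cv2) and the standard library are available. Lean on these libraries where they do the work, as an engineer would, in place of code of your own. Each camera call takes 0.05 s, during which the arm holds its last target. There are 200 camera calls.

## Working session

There is one attempt and no reset: what is moved stays moved. The work goes in short steps, Python scripts to look and compute and a tool call to move; the robot and the scene stay as the last step left them, time stands still between calls to the robot, and variables do not carry over. Pictures are saved under pics/ and viewed, at most 10 in all, crops included, and the job is handed in when it is done.

Besides the shell and the picture viewer there is one more tool, called after ">>>" in YAML: its name, and indented under it one key for each argument. carry_out: Moves the arm, as the interface text tells. Its arguments: {"type":"object","properties":{"targets":{"type":"string"}},"required":["targets"]}

```bash
mkdir -p pics
cat > h.py <<'E'
from workcell import *
import numpy as np, cv2, pickle
from scipy.spatial.transform import Rotation as R
def snap(n,tag):
    c=camera(n); pickle.dump(c,open(f'pics/{tag}.pkl','wb')); cv2.imwrite(f'pics/{tag}.png',c['color'][:,:,::-1]); return c
def load(tag): return pickle.load(open(f'pics/{tag}.pkl','rb'))
def rot(c):
    a=np.array(c['attitude'],float); return a if a.shape==(3,3) else R.from_quat(a).as_matrix()
def world(c,u,v,z=None):
    """world point of pixel by depth, or on plane height z"""
    p=cv2.undistortPoints(np.array([[[u,v]]],float),np.array(c['mtx']),np.array(c['dist_coeffs']))[0,0]
    d=rot(c)@np.array([p[0],-p[1],-1]); e=np.array(c['eye'])
    t=(z-e[2])/d[2] if z is not None else c['range_z'][int(round(v)),int(round(u))]
    return e+t*d
E
python3 - <<'E'
from h import *
a=snap('scene','s0');b=snap('top','t0')
for c in(a,b):print(c['eye'],c['attitude'],c['mtx'],c['dist_coeffs'])
print(observe())
E
```

```text
[ 1.11377857 -0.04996624  0.68855417] [0.27428075 0.28280209 0.65658213 0.64318967] [[434.61079815   0.         315.95644588]
 [  0.         434.61079815 233.59460539]
 [  0.           0.           1.        ]] [-0.00542832  0.          0.          0.          0.        ]
[ 0.39794106 -0.06368578  1.11193812] [-0.03946569  0.03894556  0.70615712 -0.70588088] [[446.21116056   0.         316.30778974]
 [  0.         446.21116056 238.33535334]
 [  0.           0.           1.        ]] [-0.09364015  0.          0.          0.          0.        ]
{'time': 0.1, 'q': array([ 1.04570506e+00,  5.28268485e-02,  1.40161794e+00, -2.66720802e-05,
        1.68859513e+00, -7.02956898e-02]), 'joint_vel': array([-1.15365727e-04, -1.17784984e-03, -3.93953182e-03, -9.00046623e-06,
       -8.31701439e-04, -1.26694658e-03]), 'effort': array([ 1.54255951e-03, -3.82581997e+01, -3.60986960e+01, -3.45552075e-05,
        4.72854023e-03, -1.36257648e-05]), 'tool_pos': array([0.2304857 , 0.47143649, 0.2495315 ]), 'ee_rot': array([ 2.25444526e-01,  9.74255737e-01, -6.95687964e-04, -1.99590478e-04]), 'contact_force': array([-0.21114787,  1.22249989,  0.44346545]), 'ft_torque': array([ 0.0204108 ,  0.04361527, -0.02082898]), 'gripper_force': 0.0, 'grip_width': 1.002012786424708}
```

View pics/t0.png

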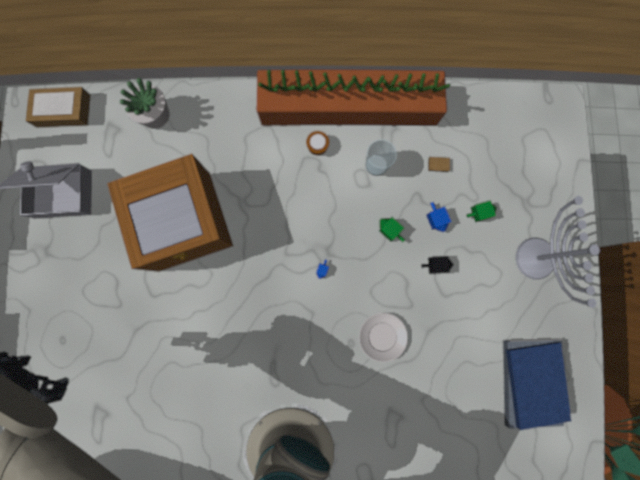

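View pics/s0.png

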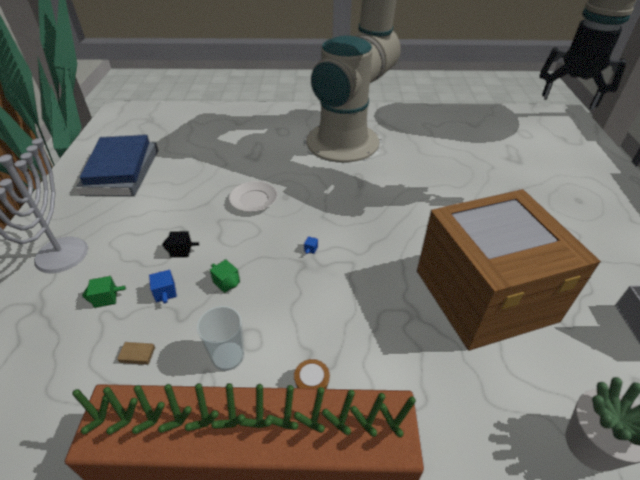

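The candidates in the top view are large blue (438,217), small blue (322,269), green (391,229) and (484,211), and black (440,264). I choose the blue one at (438,217) and will check it in a crop. The box is at about (170,212), with what looks like the latch near (180,258).

Run:
```python
from h import *
c=load('t0');im=c['color'][:,:,::-1]
a=cv2.resize(im[185:285,370:510],None,fx=4,fy=4,interpolation=cv2.INTER_CUBIC)
b=cv2.resize(im[145:285,100:240],(400,400),interpolation=cv2.INTER_CUBIC)
cv2.imwrite('pics/crop1.png',np.vstack([a,np.hstack([b,np.zeros((400,160,3),np.uint8)])])[:600+200])
cv2.imwrite('pics/cropA.png',a);cv2.imwrite('pics/cropB.png',cv2.resize(b,(560,560)))
```

```text
(no output)
```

View pics/cropA.png

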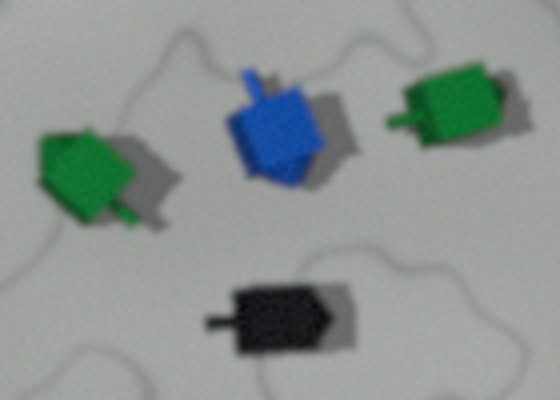

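View pics/cropB.png

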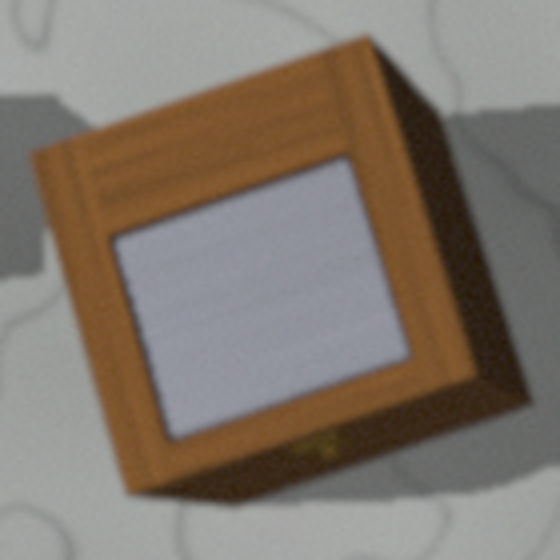

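The crop shows a blue cube centred near (439,218) with its stem pointing up the image at (432,204). The box latch is on the robot side, and the opening is offset that way too.

Run:
```python
from h import *
c=load('t0')
A=[world(c,100+u/4,145+v/4,.17)[:2] for u,v in[(32,152),(370,38),(478,377),(130,493)]]
B=[world(c,100+u/4,145+v/4,.168)[:2] for u,v in[(112,237),(348,156),(410,357),(170,438)]]
for P in(A,B):
    P=np.array(P);print(P.round(4).tolist(),P.mean(0).round(4)); 
    e=[P[0]-P[3],P[1]-P[2]];f=[P[0]-P[1],P[3]-P[2]]
    print([np.linalg.norm(x).round(4) for x in e+f],np.degrees([np.arctan2(x[1],x[0]) for x in e+f]).round(1))
print('boxtop depth z',world(c,100+60/4,145+190/4),world(c,160,220))
for tag in('t0','s0'):
    c=load(tag);h=cv2.cvtColor(c['color'],cv2.COLOR_RGB2HSV)
    m=((h[:,:,0]>105)&(h[:,:,0]<125)&(h[:,:,1]>150)&(h[:,:,2]>60)).astype(np.uint8)
    n,l,s,ce=cv2.connectedComponentsWithStats(m)
    for i in range(1,n):
        if 25<s[i,4]<2000:
            v,u=np.where(l==i);W=np.array([world(c,a,b) for a,b in zip(u,v)])
            T=W[(W[:,2]>W[:,2].max()-.006)]
            r=cv2.minAreaRect(T[:,:2].astype(np.float32))
            print(tag,s[i],ce[i].round(1),W[:,2].max().round(3),len(T),T.mean(0).round(4),r, W.mean(0).round(4))
c=load('t0')
print('stem',world(c,370+250/4,185+75/4,.021),'cube corners',[world(c,370+u/4,185+v/4,.042).round(4) for u,v in[(230,122),(300,90),(325,145),(252,175)]])
```

```text
[[0.6259, 0.3964], [0.6881, 0.2086], [0.501, 0.1435], [0.4385, 0.3313]] [0.5634 0.2699]
[np.float64(0.1984), np.float64(0.198), np.float64(0.1979), np.float64(0.1979)] [ 19.2  19.2 108.3 108.4]
[[0.5783, 0.3488], [0.6224, 0.2187], [0.512, 0.181], [0.4683, 0.3111]] [0.5452 0.2649]
[np.float64(0.1163), np.float64(0.1166), np.float64(0.1373), np.float64(0.1372)] [ 18.9  18.9 108.7 108.6]
boxtop depth z [0.60478153 0.37994284 0.16797796] [0.54344481 0.27596559 0.16631761]
t0 [428 203  22  28 371] [438.7 218.1] 1.112 2 [ 0.3979 -0.0637  1.1119] ((0.39794105291366577, -0.06368577480316162), (0.0, 0.0), 0.0) [ 0.5666 -0.3615  0.0429]
t0 [317 264  11  14 104] [321.9 270.3] 0.029 72 [ 0.4425 -0.0769  0.0252] ((0.442301869392395, -0.07728860527276993), (0.021217113360762596, 0.02625446394085884), 68.11854553222656) [ 0.4409 -0.0765  0.0238]
s0 [305 238  12  15 153] [310.5 244.9] 0.031 83 [ 0.4461 -0.0785  0.0275] ((0.4439413845539093, -0.07813310623168945), (0.021221669390797615, 0.02692984975874424), 70.74170684814453) [ 0.4501 -0.0789  0.0225]
s0 [150 271  26  31 602] [162.1 285.7] 0.689 2 [ 1.1138 -0.05    0.6886] ((1.1137785911560059, -0.0499662384390831), (0.0, 0.0), 0.0) [ 0.5821 -0.3615  0.038 ]
stem [ 0.60630093 -0.35325315  0.021     ] cube corners [array([ 0.5731, -0.3344,  0.042 ]), array([ 0.5931, -0.3784,  0.042 ]), array([ 0.559 , -0.3928,  0.042 ]), array([ 0.5405, -0.3469,  0.042 ])]
```

```bash
cat >> h.py <<'E'
def plan(p,yaw_y,start=None,startR=None):
    """shift/turn to TCP p pointing down, tool y along world yaw_y (deg, mod 180)"""
    s=observe(); p0=np.array(s['tool_pos']) if start is None else np.array(start); R0=R.from_quat(s['ee_rot'])
    best=None
    for k in(0,180):
        a=np.radians(yaw_y+k);y=np.array([np.cos(a),np.sin(a),0]);z=np.array([0,0,-1.]);x=np.cross(y,z)
        w=(R0.inv()*R.from_matrix(np.c_[x,y,z])).as_rotvec()
        print('rotvec',w.round(4),'deg',np.degrees(np.linalg.norm(w)).round(1))
    print('shift',R0.inv().apply(np.array(p)-p0).round(4),'from',p0.round(4),'q',np.round(s['q'],3))
E
python3 - <<'E'
from h import *
import workcell
print([n for n in dir(workcell) if n[0]!='_'], getattr(workcell,'nose_length',None))
c=load('t0')
W=lambda m:np.array([w for w in (world(c,a,b) for b,a in np.argwhere(m)) if w[2]<.5])
h=cv2.cvtColor(c['color'],cv2.COLOR_RGB2HSV);m=(h[:,:,0]>105)&(h[:,:,0]<125)&(h[:,:,1]>150);m[:,:400]=0;m[240:]=0
w=W(m);t=w[w[:,2]>.036];print(w[:,2].min(),w[:,2].max(),cv2.minAreaRect(t[:,:2].astype(np.float32)),cv2.minAreaRect(w[:,:2].astype(np.float32)))
plan([.545,-.362,.22],22+90)
E
```

```text
['IKError', 'camera', 'finish_job', 'nose_length', 'observe'] 0.019
0.012835277105802234 0.04603012230483183 ((0.5672050714492798, -0.36632394790649414), (0.048488013446331024, 0.04220649600028992), 19.057615280151367) ((0.5719829797744751, -0.36487430334091187), (0.05155840143561363, 0.058829404413700104), 71.97611999511719)
rotvec [-1.300e-03 -7.000e-04 -8.388e-01] deg 48.1
rotvec [-8.0000e-04  1.6000e-03  2.3028e+00] deg 131.9
shift [-0.6487 -0.6105  0.0304] from [0.2305 0.4714 0.2495] q [ 1.046  0.053  1.402 -0.     1.689 -0.07 ]
```

>>> carry_out:
  targets: "0 0 2.303 -0.649 -0.61 0.03 0.062;0 0 2.303 -0.649 -0.61 0.03 0.062;0 0 2.303 -0.649 -0.61 0.03 0.062;0 0 2.303 -0.649 -0.61 0.03 0.062;0 0 2.303 -0.649 -0.61 0.03 0.062;0 0 2.303 -0.649 -0.61 0.03 0.062;0 0 2.303 -0.649 -0.61 0.03 0.062;0 0 2.303 -0.649 -0.61 0.03 0.062;0 0 2.303 -0.649 -0.61 0.03 0.062;0 0 2.303 -0.649 -0.61 0.03 0.062;0 0 2.303 -0.649 -0.61 0.03 0.062;0 0 2.303 -0.649 -0.61 0.03 0.062;0 0 2.303 -0.649 -0.61 0.03 0.062;0 0 2.303 -0.649 -0.61 0.03 0.062;0 0 2.303 -0.649 -0.61 0.03 0.062;0 0 2.303 -0.649 -0.61 0.03 0.062;0 0 2.303 -0.649 -0.61 0.03 0.062;0 0 2.303 -0.649 -0.61 0.03 0.062"

```text
time: 2.35
tool_pos: [0.5458, -0.3604, 0.221]
ee_rot: [0.982, 0.191, 0.0, 0.0]
contact_force: [0.2, 0.0, -1.0]
grip_width: 0.726
gripper_force: 0.0
```

Run:
```python
from h import *
c=snap('wrist','w1');s=observe();print(s['time'],s['tool_pos'],s['q'],s['grip_width'])
h=cv2.cvtColor(c['color'],cv2.COLOR_RGB2HSV);m=(h[:,:,0]>105)&(h[:,:,0]<125)&(h[:,:,1]>150)&(h[:,:,2]>40)
w=np.array([q for q in (world(c,a,b) for b,a in np.argwhere(m)) if q[2]<.1]);t=w[abs(w[:,2]-.042)<.006]
if len(t):print(len(t),w[:,2].max(),t.mean(0),cv2.minAreaRect(t[:,:2].astype(np.float32)))
```

```text
2.4 [ 0.54576871 -0.36047872  0.22099058] [-6.40216418e-01  4.30646059e-01  1.01749018e+00  1.29026417e-04
  1.69267697e+00  5.45688396e-01] 0.7258400712572759
2990 0.045131081132568085 [ 0.57035428 -0.36755198  0.04254792] ((0.5674989223480225, -0.3688651919364929), (0.048583175987005234, 0.041130341589450836), 21.399173736572266)
```

View pics/w1.png

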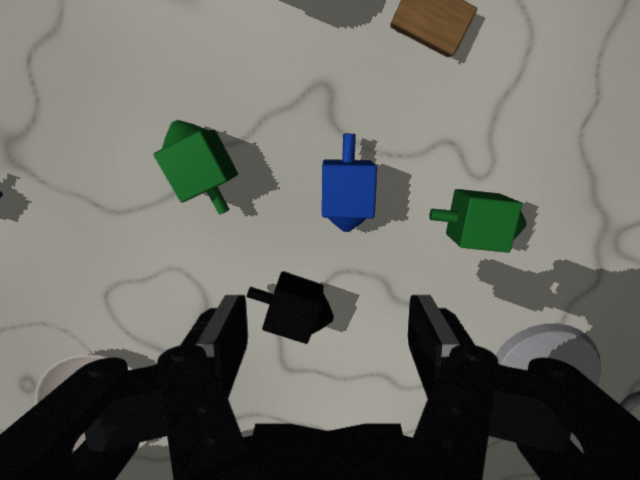

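The wrist view shows the blue cube's top at (321–376, 160–219) with its stem up at (349,135). It is aligned with the tool, and the right green stem tip is at (431,215).

Run:
```python
from h import *
c=load('w1')
P=np.array([world(c,u,v,.042)[:2] for u,v in[(323,160.5),(375,160.5),(376,219),(321.5,217)]])
print(P.mean(0));d=[P[0]-P[3],P[1]-P[2]];print([ (np.linalg.norm(x),np.degrees(np.arctan2(x[1],x[0]))) for x in d+[P[0]-P[1],P[3]-P[2]]])
s=world(c,349,136,.023)[:2];v=s-P.mean(0);print('stem',s,np.linalg.norm(v),np.degrees(np.arctan2(v[1],v[0])), 'green',world(c,431,215,.023))
p=P.mean(0);plan([p[0],p[1],.026],112)
```

```text
[ 0.57169333 -0.36751114]
[(np.float64(0.04387422116046164), np.float64(20.347062427490055)), (np.float64(0.04552894404938358), np.float64(25.029160522866665)), (np.float64(0.03931915079668368), np.float64(112.05457918647184)), (np.float64(0.04301936235499292), np.float64(109.90596933161399))]
stem [ 0.60857583 -0.3530675 ] 0.03960981290731638 21.385921065873365 green [ 0.5754152  -0.44148666  0.023     ]
rotvec [ 8.0000e-04  9.0000e-04 -3.1407e+00] deg 179.9
rotvec [ 0.0006 -0.0005  0.0009] deg 0.1
shift [0.0213 0.0161 0.195 ] from [ 0.5458 -0.3605  0.221 ] q [-0.64   0.431  1.017  0.     1.693  0.546]
```

>>> carry_out:
  targets: "0 0 0 0.02 0.016 0.06 0.062;0 0 0 0.02 0.016 0.12 0.062;0 0 0 0.02 0.016 0.165 0.062;0 0 0 0.02 0.016 0.19 0.062;0 0 0 0.02 0.016 0.195 0.062;0 0 0 0.02 0.016 0.195 0.062;0 0 0 0.02 0.016 0.195 0.03;0 0 0 0.02 0.016 0.195 0.03;0 0 0 0.02 0.016 0.195 0.03;0 0 0 0.02 0.016 0.195 0.03;0 0 0 0.02 0.016 0.195 0.03;0 0 0 0.02 0.016 0.195 0.03"

```text
time: 3.9
tool_pos: [0.5712, -0.3694, 0.0277]
ee_rot: [0.982, 0.191, 0.001, 0.001]
contact_force: [-0.6, 0.2, 5.7]
grip_width: 0.485
gripper_force: 61.8
```

>>> carry_out:
  targets: "0 0 0 0 0 -0.05 0.03;0 0 0 0 0 -0.11 0.03;0 0 0 0 0 -0.17 0.03;0 0 0 0 0 -0.23 0.03;0 0 0 0 0 -0.24 0.03;0 0 0 0 0 -0.24 0.03"

```text
time: 4.65
tool_pos: [0.5703, -0.3688, 0.2656]
ee_rot: [0.982, 0.191, 0.0, 0.0]
contact_force: [0.1, 0.8, -1.8]
grip_width: 0.484
gripper_force: 61.1
```

Run:
```python
from h import *
c=snap('wrist','w2');s=observe();print(s['time'],s['tool_pos'],s['q'],s['grip_width'],s['gripper_force'])
th=np.radians(18.8);o=np.array([.5634,.2699]);X=np.array([np.cos(th),np.sin(th)])
p=o-.008*X;print(p)
plan([p[0],p[1],.268],18.8+90)
```

```text
4.7 [ 0.56994282 -0.36861978  0.26349982] [-6.28535674e-01  5.05749049e-01  8.34946768e-01  1.23855949e-04
  1.80328555e+00  5.58554940e-01] 0.48273008964137515 61.113975048065186
[0.55582681 0.26732187]
rotvec [-1.900e-03 -3.200e-03 -3.086e+00] deg 176.8
rotvec [-0.0021  0.0012  0.0556] deg 3.2
shift [ 0.225  -0.595  -0.0035] from [ 0.5699 -0.3686  0.2635] q [-0.629  0.506  0.835  0.     1.803  0.559]
```

View pics/w2.png

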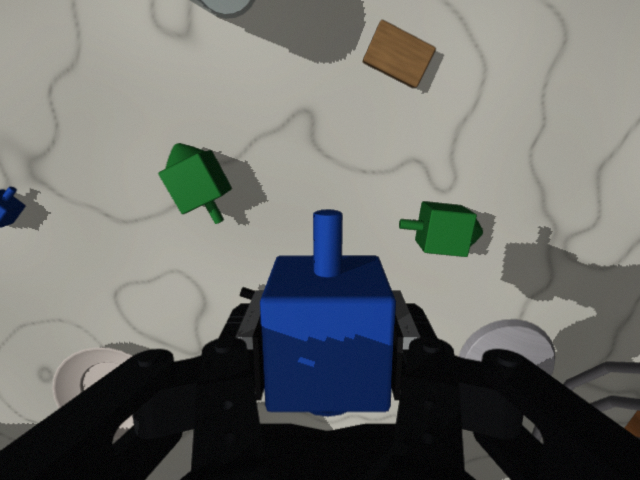

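Held straight, stem tip at (327,213).

Run:
```python
from h import *
c=load('w2');s=observe();Ri=R.from_quat(s['ee_rot']).inv()
for u,v in[(327,213),(327,222),(275,257),(379,257)]:
    print(Ri.apply(world(c,u,v)-s['tool_pos']).round(4), Ri.apply(world(c,u,v,.2635-.0017)-s['tool_pos']).round(4))
```

```text
[ 0.0433 -0.0001  0.001 ] [ 0.0431 -0.0001  0.0016]
[ 0.0406 -0.0001 -0.0007] [ 0.0401 -0.0001  0.0017]
[-0.0628 -0.0538  0.2629] [ 0.0277 -0.018   0.0017]
[-0.0629  0.0545  0.263 ] [0.0277 0.0177 0.0016]
```

>>> carry_out:
  targets: "0 0 0.056 0.02 -0.055 -0.003 0.03;0 0 0.056 0.041 -0.108 -0.003 0.03;0 0 0.056 0.061 -0.162 -0.003 0.03;0 0 0.056 0.082 -0.216 -0.003 0.03;0 0 0.056 0.102 -0.27 -0.003 0.03;0 0 0.056 0.123 -0.325 -0.003 0.03;0 0 0.056 0.143 -0.379 -0.003 0.03;0 0 0.056 0.164 -0.433 -0.003 0.03;0 0 0.056 0.184 -0.487 -0.003 0.03;0 0 0.056 0.205 -0.541 -0.003 0.03;0 0 0.056 0.22 -0.58 -0.003 0.03;0 0 0.056 0.225 -0.595 -0.003 0.03;0 0 0.056 0.225 -0.595 -0.003 0.03;0 0 0.056 0.225 -0.595 -0.003 0.03;0 0 0.056 0.225 -0.595 -0.003 0.03"

```text
time: 6.58
tool_pos: [0.5564, 0.2658, 0.2684]
ee_rot: [0.987, 0.162, 0.0, 0.0]
contact_force: [0.1, -0.4, -1.0]
grip_width: 0.487
gripper_force: 61.1
```

Run:
```python
from h import *
c=snap('wrist','w3');s=observe();print(s['time'],s['tool_pos'],s['q'],s['grip_width'],s['gripper_force'])
plan([.5558,.2673,.15],108.8)
```

```text
6.625 [0.55636262 0.26601962 0.26847851] [ 3.86164771e-01  3.11558440e-01  1.07290423e+00 -6.80862234e-05
  1.75687758e+00  1.63075887e+00] 0.48295534047171546 61.13107681274414
rotvec [-4.0000e-04 -1.0000e-04  3.1397e+00] deg 179.9
rotvec [ 0.0001 -0.0003 -0.0019] deg 0.1
shift [-0.0002 -0.0014  0.1185] from [0.5564 0.266  0.2685] q [ 0.386  0.312  1.073 -0.     1.757  1.631]
```

View pics/w3.png

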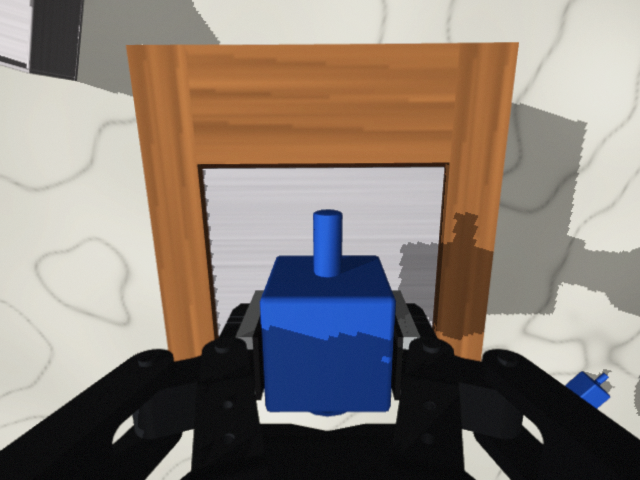

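Run:
```python
from h import *
c=load('w3');s=observe();Ri=R.from_quat(s['ee_rot']).inv()
for u,v,z in[(198,165,.17),(449,163,.17),(212,300,.17),(438,300,.17),(128,45,.17),(518,43,.17),(155,355,None)]:
    print(u,v,Ri.apply(world(c,u,v,z)-s['tool_pos']).round(4),world(c,u,v)[2].round(3))
```

```text
198 165 [ 0.0486 -0.0721  0.0985] 0.17
449 163 [0.0497 0.0674 0.0985] 0.171
212 300 [-0.0335 -0.0711  0.0985] 0.17
438 300 [-0.0335  0.0679  0.0985] 0.17
128 45 [ 0.1091 -0.102   0.0985] 0.171
518 43 [0.11   0.0972 0.0985] 0.171
155 355 [ 0.0139 -0.0448 -0.0343] 0.303
```

Clearances agree with the model: 49 mm to the far edge against a stem reach of 43 mm, with a lateral correction of −2 mm. Next I push down.

>>> carry_out:
  targets: "0 0 0 0 -0.002 0.03 0.03;0 0 0 0 -0.002 0.055 0.03;0 0 0 0 -0.002 0.07 0.03;0 0 0 0 -0.002 0.085 0.03;0 0 0 0 -0.002 0.1 0.03;0 0 0 0 -0.002 0.115 0.03;0 0 0 0 -0.002 0.125 0.03;0 0 0 0 -0.002 0.134 0.03;0 0 0 0 -0.002 0.134 0.03;0 0 0 0 -0.002 0.134 0.03"

```text
time: 7.88
tool_pos: [0.5557, 0.2692, 0.1348]
ee_rot: [0.987, 0.163, 0.001, -0.0]
contact_force: [0.7, 0.9, -0.9]
grip_width: 0.479
gripper_force: 61.3
```

Run:
```python
from h import *
c=snap('wrist','w4');s=observe();print(s['time'],s['tool_pos'],s['contact_force'],s['grip_width'],s['gripper_force'])
```

```text
7.925 [0.55576884 0.26920852 0.13497784] [1.40278105 0.20075941 0.23323312] 0.47971403052431094 61.29539608955383
```

View pics/w4.png

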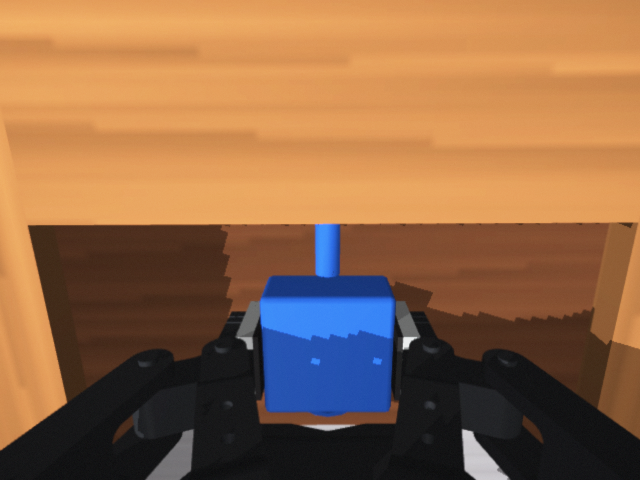

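The dreidel is well inside the opening (cube at about (327,345), stem under the edge at (327,225)) and the flap is swung down. Next I release and wait.

>>> carry_out:
  targets: "0 0 0 0 0 0 0.07;0 0 0 0 0 0 0.07;0 0 0 0 0 0 0.07;0 0 0 0 0 0 0.07;0 0 0 0 0 0 0.07;0 0 0 0 0 0 0.07;0 0 0 0 0 0 0.07;0 0 0 0 0 0 0.07"

```text
time: 8.93
tool_pos: [0.5554, 0.2691, 0.1343]
ee_rot: [0.987, 0.163, 0.0, -0.0]
contact_force: [-0.0, 0.5, 0.4]
grip_width: 0.819
gripper_force: 0.4
```

Run:
```python
from h import *
c=snap('wrist','w5');s=observe();print(s['time'],s['tool_pos'],s['contact_force'],s['grip_width'])
```

```text
8.975 [0.55542516 0.26907803 0.13433309] [-0.10977072 -0.73806649  1.18206814] 0.8211307893747932
```

View pics/w5.png

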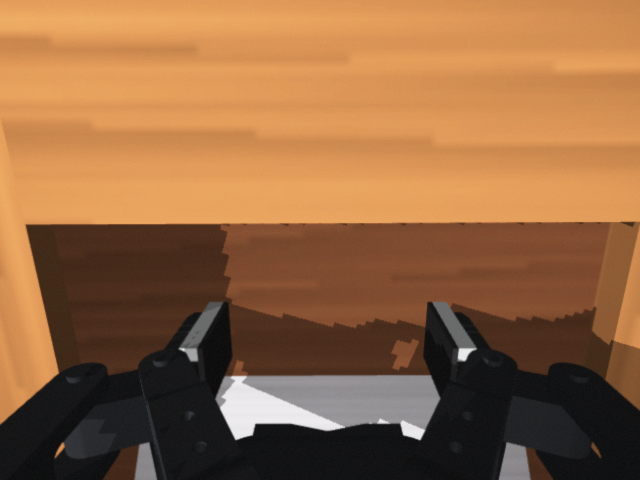

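The dreidel has gone from between the fingers and the flap rests on the fingertips (edge at row 375). Next I withdraw upward.

>>> carry_out:
  targets: "0 0 0 0 0 -0.025 0.07;0 0 0 0 0 -0.05 0.07;0 0 0 0 0 -0.08 0.07;0 0 0 0 0 -0.12 0.07;0 0 0 0 0 -0.16 0.07;0 0 0 0 0 -0.16 0.07;0 0 0 0 0 -0.16 0.07;0 0 0 0 0 -0.16 0.07"

```text
time: 9.98
tool_pos: [0.5551, 0.2689, 0.2924]
ee_rot: [0.987, 0.163, -0.002, 0.0]
contact_force: [-0.1, 0.0, 0.2]
grip_width: 0.819
gripper_force: 0.0
```

Run:
```python
from h import *
w=snap('wrist','w6');t=snap('top','t6');s=observe();print(s['time'],s['tool_pos'],s['contact_force'])
cv2.imwrite('pics/f.png',np.hstack([cv2.resize(x['color'][:,:,::-1],(400,300)) for x in(w,t)]))
```

```text
10.075 [0.55517125 0.26896208 0.29291326] [-0.3301062   0.31971846 -0.3622973 ]
```

View pics/f.png

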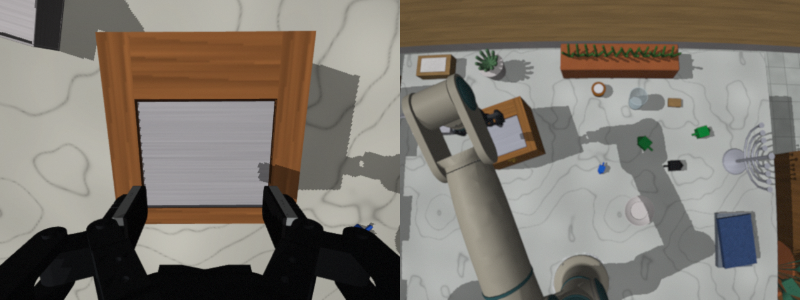

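The flap is closed and level, the large dreidel is inside, and the small dreidel and look-alikes are where they were.

```bash
python3 -c "
from workcell import *
print(finish_job())"
```

```text
the job is handed in; nothing more can be done
None
```

The large blue dreidel is in the wooden box with the flap closed behind it, the small one lies untouched, and the job was handed in at about 10 s.

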